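# Feed the next black relief tile from the magazine to the painting board

## Robot

A 6-joint arm with a two-finger parallel gripper is mounted at the origin on the work surface. World frame = base frame: x ahead of the robot, y to its left, z up, the work surface at z = 0. Lengths are in m, angles in degrees, forces in N, time in s.
With the tool pointing down it reaches from about 0.3 to 0.75 m from the base axis. Payload 8.5 kg.
Tool frame: the origin (TCP) lies at the very end of the fingers, on their centre line; the grasp point (between the pads) lies 19 mm behind it; z points along the fingers, y is the direction in which the jaws open and shut (so a half turn about z gives the same grasp; the last joint's range is limited). The gripper opens to 85 mm and grips with 20 to 120 N. Pads are 22 mm wide; open, the fingers measure 114 mm over their backs; the gripper's body (76 mm by 85 mm) begins 54 mm behind the grasp point. The pads swing forward as they close: fully open they stand 13 mm farther back than shut.
Start: joints at [-76.679, 21.807, 74.336, -0, 83.858, -12.336], TCP at [0.238, -0.496, 0.231] pointing down, gripper open.
Joint ranges: [-178.18, 178.18], [-50.72, 133.34], [12.68, 142.11], [-81.47, 261.47], [9.98, 163.14], [-165.26, 165.26]. Speed limits (degrees/s): [136.94, 136.94, 180, 180, 180, 180].

## Interface

Orientations are given as a 3x3 rotation matrix whose columns are the frame's x, y, z axes.
In Python, from rig import env, vision, close_job, spotter gives the robot as it stands. The module is installed in compiled form; this text tells all that it offers.
- The arm moves only by the tool jog_arm, never from a script. Its argument "plan" is a list that holds one entry, the list of rows, each a list of 6 numbers: the shift along the tool's x, y, z in units of 40 mm (1.0 is 40 mm), then the turn, a rotation vector about the tool's x, y, z in units of 0.15 rad (1.0 is 0.15 rad). A call has 1 to 10 rows; each row shifts and turns the commanded pose from where the row before left it, along the tool's axes as they then stand; what a row does not reach is not made up. A row lasts 1/10 s, in which the tool goes at most 50 mm and 8.59 degrees, less where a joint would pass 70% of its speed; a pose out of reach is approached as far as the arm can. A call with a number of a shift or a turn outside -1 to 1 is refused whole. A call with a gripper value outside its range is refused whole. "grip" is the opening, from -1 (shut) to 1 (fully open), set as the call begins (left out, the last holds). The fingers move at their own pace and stop on an object; "squeeze" is the grip in N (left out, the last holds). Time passes only in rows, so rows that do not move let the fingers close. It gives the time, the measured TCP pose, the force and the opening at its end, in the units of the state.
- env.observe(): the state, without advancing time (a new reading comes with each control period).
- vision.get_image(name): name is "scene" or "top" or "wrist"; returns (picture, depth): 420x560x3 uint8, red, green, blue; 420x560 float32, m along the optical axis (not along the pixel's ray), 0 where there is no reading.
- vision.camera_info(name): a dict with "fx", "fy", "cx", "cy" (pixels), "k1" (the pictures are not rectified: a ray, as slopes to the right and down, at radius r is drawn at 1 + k1 r^2 times it, then the intrinsics apply), "rvec" (rotation vector, rad) and "tvec" (3), from world to camera coordinates, as OpenCV has them. Camera axes: x right, y down, z forward; pixel columns grow to the right and rows downward; lengths in m; the calibration is good to about 2 mm. A picture is of the moment at which its call begins: read the wrist's pose just before it. camera_info takes no time and is no camera call; for the wrist camera it gives the pose at the moment of the call.
- close_job(): hands the job in, once; it reports no verdict.
Trained networks look in the newest picture that a camera, given by its name, has taken for a name from the list of things; names that differ only in an ending like _2 or _b are one class to them, and where a whole thing is asked for, a point or a joint stands for the part that bears it (a point fixed in the world has none). Each returns a list of dicts, best first, with "score" (0 to 1); they miss things now and then, are a little off and sometimes report something else, mostly with a low value. They report only what shows in the picture. A call takes as long as a camera call. They do not tell look-alikes from the thing itself.
- spotter.trace(camera, query): "pixels" (420x560 bool, what is visible of it) and "rect" ([left, top, right, bottom] in pixels, round what is visible of it).
The state is a dict: "time_s": time; "q": joint angles; "qvel": joint speeds; "joint_efforts": joint torques, N m; "position": TCP position; "tool_rot": TCP orientation; "ft_force": force on the tool from outside, world axes, zero at the start; "wrist_torque": the same for the moment, N m; "grip_width": finger opening in m.
Only numpy, scipy, OpenCV 4.12 (cv2) and the standard library are available. Lean on these libraries where they do the work, as an engineer would, in place of code of your own. Each camera call takes 0.05 s, during which the arm holds its last target.

## Task

One of the two plywood magazines on the teal mat holds black relief tiles: take its lowest tile by the end that sticks out of the slot and pull it straight out, so that the black stack above drops down inside its magazine and stays there. Then lay the tile face up and lengthways in the middle of the white painting board, between the blue corner marks, lowering it rather than dropping it.

Things in the scene. Friction and masses are not known exactly. Their poses are not given: they have to be found in the camera images.
- black_tile: Lowest tile of the black stack: black, hollow-cast, 120 (x) x 50 (y) x 10 mm thick, 45 g. Origin: centre of its underside; z up out of its face. It lies 20 above the table, its x along the magazine's within 1 degree; its -x end sticks out 36 to 44 beyond the gate over bare table. Pinch it there across its 50 mm width from above, fingertips near its underside, firmly or it droops. Pulls with 1-2 N.
- next_tile: The black tile directly above the lowest one, same size, origin at the centre of its underside, which is 30 mm above the table at the start and within 5 of the magazine's middle. When the lowest tile is pulled out it tips back, then drops to the magazine's floor (underside 20 above the table). Two more black tiles lie on it.
- magazine: The black tiles' magazine: fixed open-topped plywood chute 136 (x) x 70 (y) x 62 mm high. Origin: centre of its underside; its slot faces its -x, roughly to the robot. Floor 20 above the table, inside 128 x 58. A gate, outer face 68 from the origin, leaves a slot 14 high under it. A tile is clear once its centre is 130 in front of the origin. A twin with brick-red tiles (unlisted) stands near.
- board: The painting board: a flat fixed white board 180 (x) x 120 (y) x 10 mm high, with thin blue corner marks round a tile-sized place in its middle, lengthways along x. Origin: centre of its underside; its top is 10 above the table. x points roughly away from the robot.
Not all that is in view belongs to the job. Leave any green look-alike of the black_tile alone. What is shaped like the magazine but orange is not meant.

How it is judged (in metres and radians):
On the way:
1. the lowest black tile is pulled out in front of the magazine and the next one has dropped to the magazine's floor (x of black_tile in the frame of magazine below -0.125 m and x of next_tile in the frame of magazine between -0.015 and 0.015 m and y of next_tile in the frame of magazine between -0.015 and 0.015 m and z of next_tile in the frame of magazine below 0.024 m and angle between next_tile's own z axis and vertical below 0.06 rad), for 0.2 s.
At the end, for the whole second after the job is handed in: The tile lies still, flat and face up on the white board, its centre within 30 mm (along) and 25 mm (across) of the board's centre and its length within 15 degrees of the board's; the next black tile lies flat on the floor of its magazine, within 15 mm of its middle (x of black_tile in the frame of board between -0.03 and 0.03 m and y of black_tile in the frame of board between -0.025 and 0.025 m and z of black_tile in the frame of board between 0.006 and 0.014 m and angle between the x axis of black_tile and the x axis of board, either way round below 0.26 rad and angle between black_tile's own z axis and vertical below 0.08 rad and linear speed of black_tile below 0.02 m/s and x of next_tile in the frame of magazine between -0.015 and 0.015 m and y of next_tile in the frame of magazine between -0.015 and 0.015 m and z of next_tile in the frame of magazine below 0.024 m and angle between next_tile's own z axis and vertical below 0.06 rad); the robot touches nothing.
It fails at once if the tile is dropped or thrown onto the board (it moves faster than 0.6 m/s within 60 mm above it) (linear speed of black_tile above 0.6 m/s and horizontal distance between black_tile and board below 0.12 m and z of black_tile in the frame of board below 0.06 m).
It also fails if it takes over 48 s, if anything falls off the work surface, if the arm or the gripper's body presses on something with over 40 N, if the wrist force passes 120 N, or if a joint passes its speed limit or range.

## Working session

There is one attempt and no reset: what is moved stays moved. The work goes in short steps, Python scripts to look and compute and a tool call to move; the robot and the scene stay as the last step left them, time stands still between calls to the robot, and variables do not carry over. Pictures are saved under pics/ and viewed, and the job is handed in when it is done.

Besides the shell and the picture viewer there is one more tool, called after "Emit:" by a JSON object that holds its "fn" and its "kwargs", one argument or row to a line. jog_arm: Moves the arm, as the interface text tells. Its arguments: {"type":"object","properties":{"plan":{"type":"array"},"grip":{"type":"number"},"squeeze":{"type":"number"}},"required":["plan"]}

```bash
mkdir -p pics; python3 - <<'E'
from rig import env, vision, spotter
import cv2, numpy as np
s=env.observe(); print(s['time_s'],s['position'],s['tool_rot'],s['grip_width'])
for n in ['scene','top']:
    p,d=vision.get_image(n); cv2.imwrite(f'pics/{n}0.png',p[:,:,::-1]); np.savez(f'{n}0.npz',p=p,d=d)
    print(n,vision.camera_info(n))
E
```

```text
0.0 [ 0.23803659 -0.49549861  0.23069391] [[ 9.01433976e-01  4.32916445e-01 -3.72370256e-04]
 [ 4.32916513e-01 -9.01432886e-01  1.43025442e-03]
 [ 2.83513864e-04 -1.45048516e-03 -9.99998908e-01]] 0.08533798032006844
scene {'fx': 528.5319613603684, 'fy': 528.5319613603684, 'cx': 273.0423454917864, 'cy': 207.88573353855483, 'k1': 0.009183226699690733, 'rvec': array([ 2.00464996,  0.97200218, -0.52853929]), 'tvec': array([-0.31732977, -0.20115217,  1.46882293])}
top {'fx': 408.4582459188419, 'fy': 408.4582459188419, 'cx': 278.3058220397935, 'cy': 204.00787003639496, 'k1': 0.015196942622412075, 'rvec': array([ 2.20816655, -2.18770819,  0.09610306]), 'tvec': array([0.00370486, 0.51614539, 0.87221899])}
```

View pics/scene0.png

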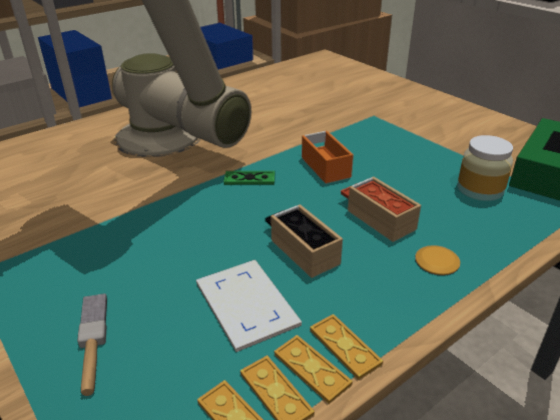

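View pics/top0.png

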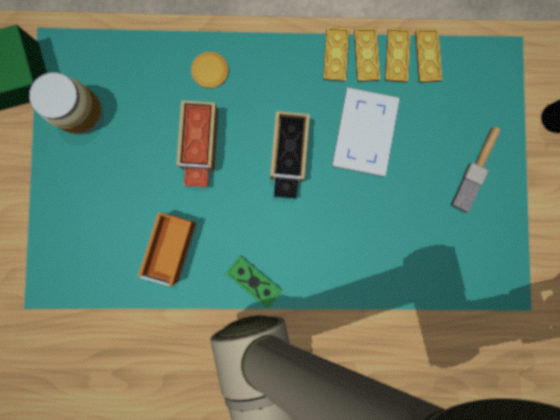

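```bash
cat > h.py <<'E'
import numpy as np, cv2
from rig import env, vision, spotter
def cloud(n,d,info=None):
    c=info or vision.camera_info(n); R=cv2.Rodrigues(np.array(c['rvec']))[0]
    K=np.array([[c['fx'],0,c['cx']],[0,c['fy'],c['cy']],[0,0,1]])
    H,W=d.shape; uv=np.stack(np.meshgrid(np.arange(W),np.arange(H)),-1).reshape(-1,1,2).astype(float)
    r=cv2.undistortPoints(uv,K,np.array([c['k1'],0,0,0,0])).reshape(H,W,2)
    P=np.dstack([r*d[...,None],d])
    return (P-np.array(c['tvec']).ravel())@R
def rect(pts):
    (c,s,a)=cv2.minAreaRect((pts[:,:2]*1000).astype(np.float32)); 
    b=cv2.boxPoints((c,s,a)); e=[b[1]-b[0],b[2]-b[1]]; L=max(e,key=np.linalg.norm); 
    L=L*np.sign(L[0]); return np.round(c,1),np.round(sorted(s),1),round(np.degrees(np.arctan2(L[1],L[0])),2)
E
python3 - <<'E'
from h import *
z=np.load('top0.npz'); p,d=z['p'],z['d']; P=cloud('top',d)
for name,(u,v) in dict(table=(330,220),tile=(286,189),board=(366,132),mat2=(240,200)).items(): print(name,P[v,u].round(4))
def sel(box,zl,zh,cond=None):
    m=np.zeros(d.shape,bool); l,t,r,b=box; m[t:b,l:r]=1
    m&=(P[...,2]>zl)&(P[...,2]<zh)
    if cond is not None: m&=cond
    m=cv2.morphologyEx(m.astype(np.uint8),cv2.MORPH_OPEN,np.ones((2,2),np.uint8))>0
    return P[m]
V=p.max(2)
for nm,box,zl,zh,c in [('rim',(262,100,320,205),.05,.075,None),('tile',(265,179,310,205),.015,.045,V<75),
  ('board',(325,80,410,185),.004,.02,p.min(2)>120)]:
    q=sel(box,zl,zh,c); print(nm,len(q),rect(q),np.median(q[:,2]))
m=(p[...,2].astype(int)-p[...,0]>40); m[:, :325]=0; m[:80]=0;m[185:]=0;m[:,410:]=0
print(m.sum(),rect(P[m&(d>0)]))
E
```

```text
table [ 0.4828 -0.1069 -0.0005]
tile [ 0.5476 -0.0074  0.0312]
board [ 0.6799 -0.1863  0.0074]
mat2 [ 5.253e-01  9.310e-02 -5.000e-04]
rim 1960 (array([588.1, -14.1]), array([ 74.7, 267.5]), np.float32(-4.56)) 0.058529132798248035
tile 420 (array([548.7, -10.4]), array([40. , 51.3]), np.float32(86.41)) 0.028091746871486484
board 4281 (array([ 594.7, -142.9]), array([168.2, 403.6]), np.float32(-28.43)) 0.010155457678631066
4435 (array([ 682.5, -191.2]), array([192.7, 238.8]), np.float32(0.12))
```

```bash
python3 - <<'E'
from h import *
for n in ['top','scene']:
    p,d=vision.get_image(n); P=cloud(n,d)
    for q in ['black_tile','magazine','board']:
        for r in spotter.trace(n,q)[:3]:
            m=r['pixels']&(d>0)
            if m.sum()>10:
                X=P[m]; print(n,q,round(r['score'],2),r['rect'],rect(X),np.percentile(X[:,2],[5,50,95]).round(3))
E
```

```text
top black_tile 0.85 [275.6, 179.0, 298.2, 199.5] (array([549.4,  -6.9]), array([39.9, 49.1]), np.float32(84.66)) [0.025 0.028 0.031]
top black_tile 0.61 [225.5, 258.5, 280.6, 306.2] (array([347.6,  60.8]), array([ 49. , 119.7]), np.float32(51.85)) [0.005 0.008 0.012]
top magazine 0.59 [138.5, 215.6, 192.1, 286.8] (array([415. , 250.3]), array([ 88.3, 148.7]), np.float32(-15.66)) [0.018 0.022 0.064]
top magazine 0.56 [270.5, 110.1, 307.9, 181.9] (array([642.5, -15.9]), array([ 75.5, 149.7]), np.float32(-3.38)) [0.019 0.061 0.064]
top board 0.7 [330.1, 86.7, 402.1, 178.1] (array([ 683.9, -186.1]), array([124.6, 185.3]), np.float32(-10.03)) [0.007 0.01  0.013]
scene black_tile 0.7 [223.3, 168.4, 274.4, 186.7] (array([342.6,  63.9]), array([ 78.9, 120.1]), np.float32(54.46)) [0.003 0.01  0.013]
scene black_tile 0.37 [266.1, 216.5, 273.6, 223.5] (array([542.7, -27.4]), array([12.3, 22.6]), np.float32(-9.92)) [0.025 0.03  0.033]
scene magazine 0.88 [273.5, 203.7, 344.9, 280.3] (array([620. , -12.7]), array([ 73.5, 179.9]), np.float32(-4.6)) [0.006 0.043 0.064]
scene magazine 0.69 [303.7, 133.3, 353.8, 181.7] (array([431.2, 262.4]), array([129.5, 144.2]), np.float32(-19.88)) [0.008 0.04  0.064]
scene board 0.85 [197.4, 262.0, 304.8, 350.5] (array([ 678.1, -183.4]), array([125.6, 193.5]), np.float32(-10.64)) [0.008 0.011 0.013]
```

```bash
cat >> h.py <<'E'
def go(x,y,z,yaw):
    s=env.observe(); R=np.array(s['tool_rot']); p=np.array(s['position'])
    a=np.radians(yaw); T=np.array([[np.cos(a),np.sin(a),0],[np.sin(a),-np.cos(a),0],[0,0,-1]])
    D=np.array([x,y,z])-p
    rv=cv2.Rodrigues(R.T@T)[0].ravel()/.15
    print('t',s['time_s'],'pos',p.round(4),'f',np.round(s['ft_force'],1),'w',round(s['grip_width'],4))
    print('turn units',rv.round(3),'shift before turn',(R.T@D/.04).round(3),'after turn',(T.T@D/.04).round(3))
E
python3 -c "
from h import *
go(.52,-.006,.23,-4.4)"
```

```text
t 0.5 pos [ 0.2381 -0.4957  0.2313] f [-0.1  0.1 -0.1] w 0.0851
turn units [-0.     0.     3.497] shift before turn [11.653 -7.985  0.033] after turn [  6.086 -12.748   0.032]
```

Emit:
{"fn": "jog_arm", "kwargs": {
  "plan": [
    [[0, 0, 0, 0, 0, 0.875], [0, 0, 0, 0, 0, 0.875], [0, 0, 0, 0, 0, 0.875], [0, 0, 0, 0, 0, 0.875], [0.35, -0.75, 0, 0, 0, 0], [0.35, -0.75, 0, 0, 0, 0], [0.35, -0.75, 0, 0, 0, 0], [0.35, -0.75, 0, 0, 0, 0], [0.35, -0.75, 0, 0, 0, 0], [0.35, -0.75, 0, 0, 0, 0]]
  ],
  "grip": 1
}}

```text
time_s: 1.5
position: [0.3362, -0.3216, 0.2314]
tool_rot: [[0.997, -0.077, 0.0], [-0.077, -0.997, -0.0], [0.0, 0.0, -1.0]]
ft_force: [0.3, -0.4, 0.5]
grip_width: 0.0851
```

Emit:
{"fn": "jog_arm", "kwargs": {
  "plan": [
    [[0.36, -0.75, 0, 0, 0, 0], [0.36, -0.75, 0, 0, 0, 0], [0.36, -0.75, 0, 0, 0, 0], [0.36, -0.75, 0, 0, 0, 0], [0.36, -0.75, 0, 0, 0, 0], [0.36, -0.75, 0, 0, 0, 0], [0.36, -0.75, 0, 0, 0, 0], [0.36, -0.75, 0, 0, 0, 0], [0.36, -0.75, 0, 0, 0, 0], [0.36, -0.75, 0, 0, 0, 0]]
  ]
}}

```text
time_s: 2.5
position: [0.503, -0.0334, 0.2314]
tool_rot: [[0.997, -0.077, 0.0], [-0.077, -0.997, -0.0], [0.0, 0.0, -1.0]]
ft_force: [-0.3, -0.8, 0.4]
grip_width: 0.0852
```

```bash
python3 - <<'E'
from h import *
go(.52,-.006,.23,-4.4)
c=vision.camera_info('wrist'); p,d=vision.get_image('wrist'); cv2.imwrite('pics/w1.png',p[:,:,::-1]); np.savez('w1.npz',p=p,d=d,c=c)
P=cloud('wrist',d,c)
for q in ['black_tile','magazine','board']:
    for r in spotter.trace('wrist',q)[:3]:
        m=r['pixels']&(d>0)
        if m.sum()>10:
            X=P[m]; print(q,round(r['score'],2),r['rect'],rect(X),np.percentile(X[:,2],[5,50,95]).round(3))
E
```

```text
t 2.5 pos [ 0.503  -0.0334  0.2314] f [-0.3 -0.8  0.4] w 0.0852
turn units [ 0.    -0.002 -0.002] shift before turn [ 0.37  -0.716  0.036] after turn [ 0.371 -0.716  0.036]
black_tile 0.93 [231.7, 121.4, 276.2, 162.9] (array([551.9,  -4.8]), array([50.8, 54.5]), np.float32(85.47)) [0.025 0.028 0.03 ]
black_tile 0.9 [188.1, 259.7, 267.3, 326.7] (array([349. ,  59.8]), array([ 51.6, 118.5]), np.float32(49.93)) [0.005 0.008 0.011]
magazine 0.81 [29.0, 202.8, 117.4, 323.8] (array([402.1, 270.7]), array([122.2, 191.5]), np.float32(-16.75)) [0.01  0.039 0.063]
magazine 0.58 [210.6, 2.2, 289.1, 129.6] (array([638.6,  -7.7]), array([ 85.3, 134.8]), np.float32(-4.92)) [0.019 0.061 0.063]
board 0.79 [344.0, 1.3, 462.9, 104.1] (array([ 645.6, -181.6]), array([109.1, 126.1]), np.float32(80.49)) [0.008 0.009 0.011]
```

View pics/w1.png

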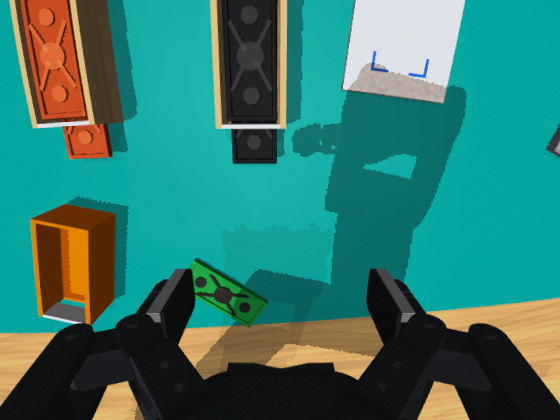

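```bash
python3 - <<'E'
from h import *
z=np.load('w1.npz',allow_pickle=True); p,d,c=z['p'],z['d'],z['c'].item(); P=cloud('wrist',d,c)
V=p.max(2)
m=np.zeros(d.shape,bool); m[128:170,225:285]=1
m&=(P[...,2]>.021)&(P[...,2]<.035)&(V<110)
m=cv2.morphologyEx(m.astype(np.uint8),cv2.MORPH_OPEN,np.ones((3,3),np.uint8))>0
X=P[m];print('tile',m.sum(),rect(X),X.min(0).round(4),X.max(0).round(4))
a=np.radians(-4.4)
e=np.array([np.cos(a),np.sin(a)]);f=np.array([-e[1],e[0]])
print('tile along',np.percentile(X[:,:2]@e,[.5,50,99.5]).round(4),'across',np.percentile(X[:,:2]@f,[.5,50,99.5]).round(4))
for nm,P_,box in [('wrist',P,(195,0,300,132)),('top',None,(262,100,320,185))]:
    if P_ is None:
        t=np.load('top0.npz'); P_=cloud('top',t['d'])
    l,t_,r,b=box; m=np.zeros(P_.shape[:2],bool); m[t_:b,l:r]=1
    X=P_[m&(P_[...,2]>.056)&(P_[...,2]<.07)]
    print(nm,'rim across',np.percentile(X[:,:2]@f,[1,50,99]).round(4),'along',np.percentile(X[:,:2]@e,[1,99]).round(4),rect(X))
    # slope of the side walls
    A=X[:,:2]@e;B=X[:,:2]@f; mid=(B.max()+B.min())/2; 
    for sgn in (-1,1):
        k=(sgn*(B-mid)>.025)&(abs(A-.64)<.05); print(sgn,k.sum(),np.degrees(np.polyfit(A[k],B[k],1)[0]).round(2),B[k].mean().round(4))
print('tile across centre f; board')
t=np.load('top0.npz'); pt=t['p'];Pt=cloud('top',t['d']); 
m=np.zeros(pt.shape[:2],np.uint8); m[80:185,325:405]=(pt[80:185,325:405].min(2)>100)
n,l,s,_=cv2.connectedComponentsWithStats(m); k=1+np.argmax(s[1:,4]); print(rect(Pt[(l==k)&(t['d']>0)]))
bm=(pt[...,2].astype(int)-pt[...,0]>30)&(cv2.morphologyEx((l==k).astype(np.uint8),cv2.MORPH_CLOSE,np.ones((9,9),np.uint8))>0)
bm=bm&(cv2.erode(cv2.morphologyEx((l==k).astype(np.uint8),cv2.MORPH_CLOSE,np.ones((9,9),np.uint8)),np.ones((9,9)))>0)
print('marks',bm.sum(),rect(Pt[bm]))
E
```

```text
tile 1521 (array([550.3,  -6.8]), array([36.9, 50. ]), np.float32(85.34)) [ 0.5302 -0.0332  0.0244] [0.5706 0.0185 0.0319]
tile along [0.531  0.5498 0.5675] across [0.0104 0.035  0.06  ]
wrist rim across [0.0002 0.0349 0.0694] along [0.5709 0.6846] (array([628.9, -12.9]), array([ 70.6, 116.2]), np.float32(-4.36))
-1 821 -0.35 0.0038
1 797 -0.19 0.0665
top rim across [0.0012 0.0351 0.07  ] along [0.5682 0.7047] (array([637.9, -13.4]), array([ 69.9, 139. ]), np.float32(-4.55))
-1 153 -0.67 0.0042
1 137 -0.07 0.0675
tile across centre f; board
(array([ 683.8, -187.3]), array([125. , 186.5]), np.float32(-10.57))
marks 152 (array([ 681.4, -185.8]), array([ 66.7, 134.5]), np.float32(-10.39))
```

```bash
python3 -c "
from h import *
go(.548,-.007,.017,-4.6)"
```

```text
t 2.7 pos [ 0.5024 -0.0345  0.2312] f [-0.6 -0.  -0.4] w 0.0856
turn units [0.002 0.002 0.03 ] shift before turn [ 1.085 -0.773  5.354] after turn [ 1.08  -0.777  5.355]
```

Emit:
{"fn": "jog_arm", "kwargs": {
  "plan": [
    [[0, 0, 0, 0, 0, 0.03], [0.54, -0.385, 0, 0, 0, 0], [0.54, -0.385, 0, 0, 0, 0], [0, 0, 0.7, 0, 0, 0], [0, 0, 0.7, 0, 0, 0], [0, 0, 0.7, 0, 0, 0], [0, 0, 0.7, 0, 0, 0], [0, 0, 0.6, 0, 0, 0], [0, 0, 0, 0, 0, 0]]
  ]
}}

```text
time_s: 3.6
position: [0.5463, -0.0084, 0.0929]
tool_rot: [[0.996, -0.083, -0.006], [-0.083, -0.997, 0.001], [-0.006, -0.001, -1.0]]
ft_force: [0.6, -0.2, 0.5]
grip_width: 0.0855
```

```bash
python3 - <<'E'
from h import *
go(.548,-.007,.017,-4.6)
c=vision.camera_info('wrist'); p,d=vision.get_image('wrist'); cv2.imwrite('pics/w2.png',p[:,:,::-1])
p,d=vision.get_image('scene'); cv2.imwrite('pics/s2.png',cv2.resize(p[120:330,140:420,::-1],None,fx=2.5,fy=2.5))
E
```

```text
t 3.6 pos [ 0.5463 -0.0084  0.0929] f [ 0.6 -0.2  0.5] w 0.0855
turn units [-0.005  0.039 -0.022] shift before turn [ 0.05  -0.037  1.896] after turn [ 0.039 -0.038  1.897]
```

View pics/w2.png

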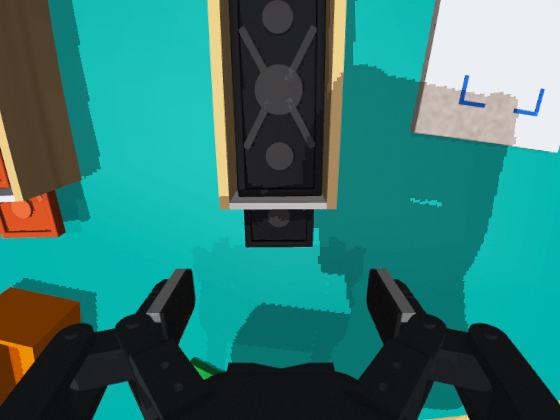

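Emit:
{"fn": "jog_arm", "kwargs": {
  "plan": [
    [[0.04, -0.035, 0.4, 0, 0.04, -0.02], [0, 0, 0.5, 0, 0, 0], [0, 0, 0.5, 0, 0, 0], [0, 0, 0.3, 0, 0, 0], [0, 0, 0.2, 0, 0, 0], [0, 0, 0, 0, 0, 0], [0, 0, 0, 0, 0, 0]]
  ]
}}

```text
time_s: 4.4
position: [0.5506, -0.0065, 0.0201]
tool_rot: [[0.997, -0.079, 0.007], [-0.079, -0.997, -0.001], [0.007, 0.0, -1.0]]
ft_force: [0.4, 0.6, 0.4]
grip_width: 0.0852
```

```bash
python3 - <<'E'
from h import *
go(.548,-.007,.017,-4.6)
c=vision.camera_info('wrist'); p,d=vision.get_image('wrist'); cv2.imwrite('pics/w3.png',p[:,:,::-1])
p,d=vision.get_image('scene'); cv2.imwrite('pics/s3.png',cv2.resize(p[120:330,140:420,::-1],None,fx=2.5,fy=2.5))
E
```

```text
t 4.4 pos [ 0.5506 -0.0065  0.0201] f [0.4 0.6 0.4] w 0.0852
turn units [ 0.001 -0.049  0.01 ] shift before turn [-0.065  0.017  0.078] after turn [-0.064  0.017  0.079]
```

View pics/w3.png

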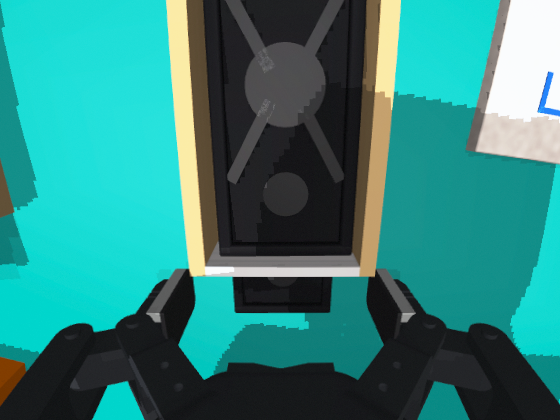

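View pics/s3.png

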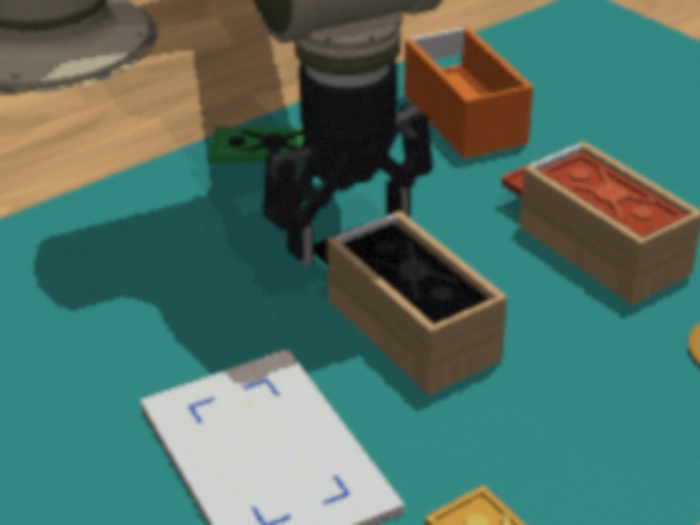

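Emit:
{"fn": "jog_arm", "kwargs": {
  "plan": [
    [[-0.06, 0.015, 0.08, 0, -0.045, 0], [0, 0, 0, 0, 0, 0], [0, 0, 0, 0, 0, 0]]
  ]
}}

```text
time_s: 4.8
position: [0.5477, -0.0068, 0.0162]
tool_rot: [[0.997, -0.079, -0.001], [-0.079, -0.997, 0.0], [-0.001, 0.0, -1.0]]
ft_force: [-0.7, 0.7, 0.3]
grip_width: 0.0853
```

Emit:
{"fn": "jog_arm", "kwargs": {
  "plan": [
    [[0, 0, 0, 0, 0, 0], [0, 0, 0, 0, 0, 0], [0, 0, 0, 0, 0, 0], [0, 0, 0, 0, 0, 0], [0, 0, 0, 0, 0, 0], [0, 0, 0, 0, 0, 0], [0, 0, 0, 0, 0, 0], [0, 0, 0, 0, 0, 0]]
  ],
  "grip": -1,
  "squeeze": 70
}}

```text
time_s: 5.6
position: [0.5477, -0.0068, 0.0166]
tool_rot: [[0.997, -0.079, -0.0], [-0.079, -0.997, -0.0], [-0.0, 0.0, -1.0]]
ft_force: [-2.6, 0.2, 5.1]
grip_width: 0.0485
```

```bash
python3 - <<'E'
from h import *
go(.548,-.007,.017,-4.6)
c=vision.camera_info('wrist'); p,d=vision.get_image('wrist'); cv2.imwrite('pics/w4.png',p[:,:,::-1])
p,d=vision.get_image('scene'); cv2.imwrite('pics/s4.png',cv2.resize(p[180:300,220:380,::-1],None,fx=4,fy=4))
E
```

```text
t 5.6 pos [ 0.5477 -0.0068  0.0166] f [-2.6  0.2  5.1] w 0.0485
turn units [0.001 0.003 0.011] shift before turn [ 0.007  0.004 -0.01 ] after turn [ 0.007  0.004 -0.01 ]
```

View pics/w4.png

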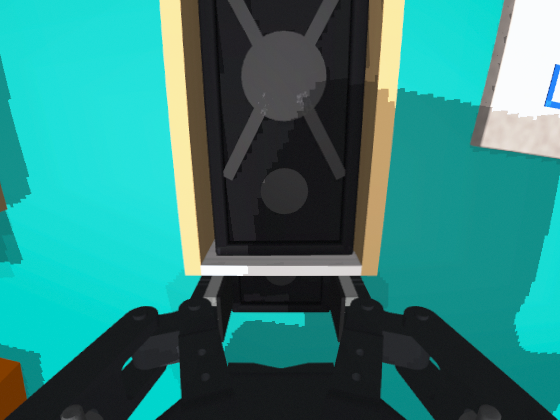

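View pics/s4.png

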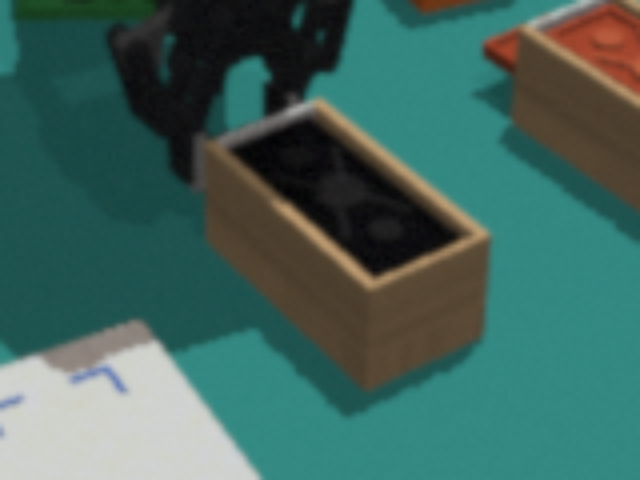

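Emit:
{"fn": "jog_arm", "kwargs": {
  "plan": [
    [[-0.15, 0, 0, 0, 0, 0], [-0.25, 0, 0, 0, 0, 0], [-0.3, 0, 0, 0, 0, 0], [-0.3, 0, 0, 0, 0, 0], [-0.3, 0, 0, 0, 0, 0], [-0.3, 0, 0, 0, 0, 0], [-0.3, 0, 0, 0, 0, 0], [-0.3, 0, 0, 0, 0, 0], [-0.3, 0, 0, 0, 0, 0], [-0.2, 0, 0, 0, 0, 0]]
  ]
}}

```text
time_s: 6.7
position: [0.438, 0.0021, 0.016]
tool_rot: [[0.997, -0.079, -0.003], [-0.079, -0.997, 0.001], [-0.003, -0.0, -1.0]]
ft_force: [0.1, -0.1, -0.7]
grip_width: 0.0479
```

```bash
python3 - <<'E'
from h import *
go(.447,.001,.017,-4.6)
c=vision.camera_info('wrist'); p,d=vision.get_image('wrist'); cv2.imwrite('pics/w5.png',p[:,:,::-1]); np.savez('w5.npz',p=p,d=d,c=c)
p,d=vision.get_image('scene'); cv2.imwrite('pics/s5.png',cv2.resize(p[150:300,200:400,::-1],None,fx=4,fy=4))
E
```

```text
t 6.7 pos [0.438  0.0021 0.016 ] f [ 0.1 -0.1 -0.7] w 0.0479
turn units [-0.002  0.02   0.011] shift before turn [ 0.227  0.01  -0.025] after turn [ 0.227  0.01  -0.025]
```

View pics/w5.png

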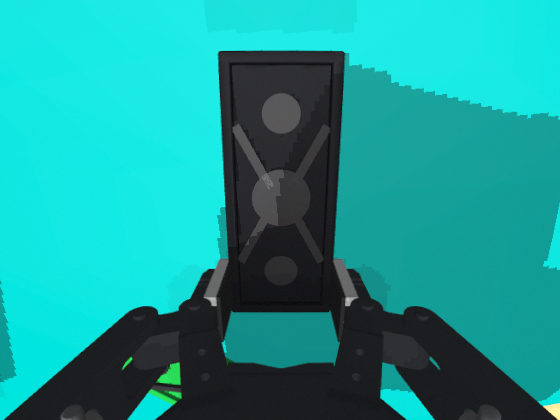

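View pics/s5.png

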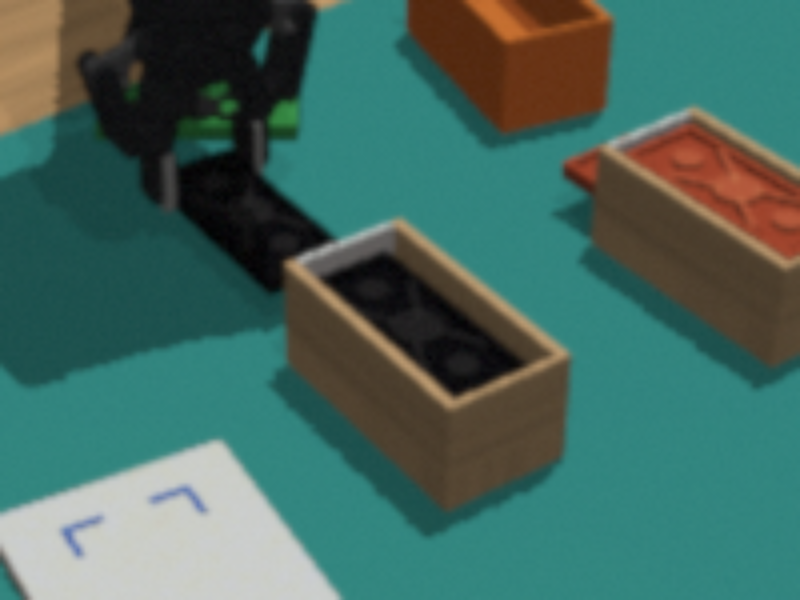

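```bash
python3 - <<'E'
from h import *
z=np.load('w5.npz',allow_pickle=True); p,d,c=z['p'],z['d'],z['c'].item(); P=cloud('wrist',d,c)
def plane(X):
    A=np.c_[X[:,:2]-X[:,:2].mean(0),np.ones(len(X))]; k,*_=np.linalg.lstsq(A,X[:,2],rcond=None); return k.round(4)
m=np.zeros(d.shape,bool); m[55:255,230:335]=1; m&=(p.max(2)<110)&(d>0)
X=P[m]; print('held',plane(X),rect(X), X[:,0].max(),np.percentile(X[:,2],[5,50,95]))
m2=np.zeros(d.shape,bool); m2[45:310,215:350]=1; m2&=(P[...,2]>.012)&(P[...,2]<.04)&(p.max(2)<110); print(rect(P[m2]))
p,d=vision.get_image('top'); P=cloud('top',d)
print(P[144,290])
m=np.zeros(d.shape,bool); m[112:180,272:308]=1; m&=(p.max(2)<75)&(d>0); m=cv2.erode(m.astype(np.uint8),np.ones((3,3)))>0
X=P[m]; print('stack',plane(X),rect(X),np.percentile(X[:,2],[5,50,95]))
E
```

```text
held [-0.0103 -0.0045  0.0269] (array([495.8,  -2.9]), array([48.8, 87.5]), np.float32(-4.53)) 0.5408254547134872 [0.02488469 0.02649927 0.02917432]
(array([481.9,  -2.6]), array([ 64.2, 118.8]), np.float32(-4.25))
[ 0.64187917 -0.01455983  0.04811251]
stack [-0.0229  0.0002  0.048 ] (array([642.2, -14.1]), array([ 46.7, 123.1]), np.float32(-4.36)) [0.04462516 0.04833393 0.05179446]
```

Emit:
{"fn": "jog_arm", "kwargs": {
  "plan": [
    [[0, 0, -0.3, 0, 0, 0], [0, 0, -0.5, 0, 0, 0], [0, 0, -0.6, 0, 0, 0], [0, 0, -0.6, 0, 0, 0], [0, 0, -0.4, 0, 0, 0], [0, 0, -0.2, 0, 0, 0], [0, 0, 0, 0, 0, 0.34], [0, 0, 0, 0, 0, 0.34], [0, 0, 0, 0, 0, 0]]
  ]
}}

```text
time_s: 7.75
position: [0.4401, 0.0017, 0.1198]
tool_rot: [[0.984, -0.18, -0.001], [-0.18, -0.984, 0.0], [-0.001, 0.0, -1.0]]
ft_force: [-0.4, -0.6, -0.4]
grip_width: 0.0482
```

```bash
python3 -c "
from h import *
go(.6395,-.1787,.1,-10.4)"
```

```text
t 7.75 pos [0.4401 0.0017 0.1198] f [-0.4 -0.6 -0.4] w 0.0482
turn units [0.    0.01  0.002] shift before turn [5.717 3.538 0.487] after turn [5.717 3.536 0.495]
```

Emit:
{"fn": "jog_arm", "kwargs": {
  "plan": [
    [[0.3, 0.18, 0, 0, 0, 0], [0.6, 0.38, 0, 0, 0, 0], [0.7, 0.44, 0, 0, 0, 0], [0.7, 0.44, 0, 0, 0, 0], [0.7, 0.44, 0, 0, 0, 0], [0.7, 0.44, 0, 0, 0, 0], [0.7, 0.44, 0, 0, 0, 0], [0.7, 0.44, 0, 0, 0, 0], [0.4, 0.24, 0, 0, 0, 0], [0.2, 0.1, 0, 0, 0, 0]]
  ]
}}

```text
time_s: 8.75
position: [0.64, -0.1805, 0.1189]
tool_rot: [[0.984, -0.18, -0.001], [-0.18, -0.984, 0.0], [-0.001, 0.0, -1.0]]
ft_force: [-1.1, 1.0, -0.3]
grip_width: 0.0481
```

Emit:
{"fn": "jog_arm", "kwargs": {
  "plan": [
    [[0, 0, 0.3, 0, 0, 0], [0, 0, 0.4, 0, 0, 0], [0, 0, 0.4, 0, 0, 0], [0, 0, 0.3, 0, 0, 0], [0, 0, 0.2, 0, 0, 0], [0, 0, 0.1, 0, 0, 0], [0, 0, 0, 0, 0, 0]]
  ]
}}

```text
time_s: 9.45
position: [0.6387, -0.1784, 0.0518]
tool_rot: [[0.984, -0.179, -0.001], [-0.179, -0.984, 0.0], [-0.001, -0.0, -1.0]]
ft_force: [-0.4, -0.6, 0.1]
grip_width: 0.0481
```

```bash
python3 - <<'E'
from h import *
go(.6395,-.1787,.02,-10.4)
c=vision.camera_info('wrist'); p,d=vision.get_image('wrist'); cv2.imwrite('pics/w6.png',p[:,:,::-1]); np.savez('w6.npz',p=p,d=d,c=c)
P=cloud('wrist',d,c)
m=np.zeros(d.shape,bool); m[55:255,230:335]=1; m&=(p.max(2)<110)&(d>0)
X=P[m];A=np.c_[X[:,:2]-X[:,:2].mean(0),np.ones(len(X))];print(np.linalg.lstsq(A,X[:,2],rcond=None)[0],rect(X))
E
```

```text
t 9.45 pos [ 0.6387 -0.1784  0.0518] f [-0.4 -0.6  0.1] w 0.0481
turn units [-0.     0.008  0.007] shift before turn [0.021 0.004 0.794] after turn [0.02  0.004 0.794]
[-0.00921139 -0.00350845  0.06266011] (array([ 695.7, -189.2]), array([48.6, 87.4]), np.float32(-10.41))
```

View pics/w6.png

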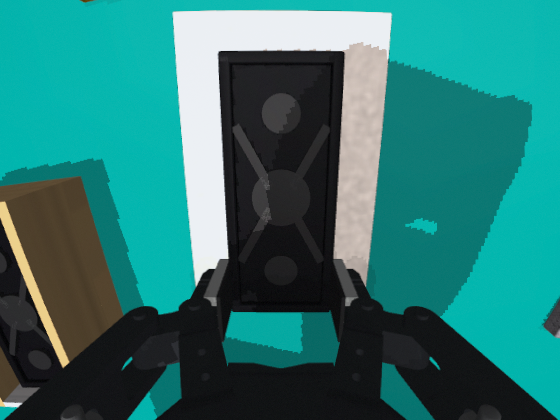

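Emit:
{"fn": "jog_arm", "kwargs": {
  "plan": [
    [[0, 0, 0.25, 0, 0, 0], [0, 0, 0.25, 0, 0, 0], [0, 0, 0.2, 0, 0, 0], [0, 0, 0.1, 0, 0, 0], [0, 0, 0.1, 0, 0, 0], [0, 0, 0.05, 0, 0, 0], [0, 0, 0, 0, 0, 0]]
  ]
}}

```text
time_s: 10.2
position: [0.6388, -0.1785, 0.0138]
tool_rot: [[0.984, -0.18, -0.001], [-0.18, -0.984, 0.0], [-0.001, 0.0, -1.0]]
ft_force: [-0.2, -0.4, -0.0]
grip_width: 0.0482
```

Emit:
{"fn": "jog_arm", "kwargs": {
  "plan": [
    [[0, 0, 0.05, 0, 0, 0], [0, 0, 0.05, 0, 0, 0], [0, 0, 0, 0, 0, 0]]
  ]
}}

```text
time_s: 10.5
position: [0.6388, -0.1785, 0.0099]
tool_rot: [[0.984, -0.18, -0.001], [-0.18, -0.984, 0.0], [-0.001, 0.0, -1.0]]
ft_force: [0.2, 0.2, 0.2]
grip_width: 0.0483
```

Emit:
{"fn": "jog_arm", "kwargs": {
  "plan": [
    [[0, 0, 0.03, 0, 0, 0], [0, 0, 0.03, 0, 0, 0], [0, 0, 0, 0, 0, 0]]
  ]
}}

```text
time_s: 10.8
position: [0.6389, -0.1785, 0.0077]
tool_rot: [[0.984, -0.18, -0.001], [-0.18, -0.984, -0.0], [-0.001, 0.0, -1.0]]
ft_force: [0.8, -0.2, 0.3]
grip_width: 0.0482
```

Emit:
{"fn": "jog_arm", "kwargs": {
  "plan": [
    [[0, 0, 0.02, 0, 0, 0], [0, 0, 0.02, 0, 0, 0], [0, 0, 0, 0, 0, 0]]
  ]
}}

```text
time_s: 11.1
position: [0.6389, -0.1786, 0.0075]
tool_rot: [[0.984, -0.18, -0.0], [-0.18, -0.984, -0.0], [0.0, 0.0, -1.0]]
ft_force: [-4.3, 1.3, 10.2]
grip_width: 0.048
```

Emit:
{"fn": "jog_arm", "kwargs": {
  "plan": [
    [[0, 0, 0, 0, 0, 0], [0, 0, 0, 0, 0, 0], [0, 0, 0, 0, 0, 0], [0, 0, 0, 0, 0, 0], [0, 0, 0, 0, 0, 0]]
  ],
  "grip": 0.7
}}

```text
time_s: 11.6
position: [0.6388, -0.1785, 0.0059]
tool_rot: [[0.984, -0.18, -0.001], [-0.18, -0.984, 0.0], [-0.001, 0.0, -1.0]]
ft_force: [0.4, 0.3, 0.0]
grip_width: 0.0725
```

Emit:
{"fn": "jog_arm", "kwargs": {
  "plan": [
    [[0, 0, -0.2, 0, 0, 0], [0, 0, -0.4, 0, 0, 0], [0, 0, -0.6, 0, 0, 0], [0, 0, -0.7, 0, 0, 0], [-0.4, 0, -0.7, 0, 0, 0], [-0.6, 0, -0.6, 0, 0, 0], [-0.6, 0, -0.4, 0, 0, 0], [-0.6, 0, 0, 0, 0, 0], [-0.3, 0, 0, 0, 0, 0], [0, 0, 0, 0, 0, 0]]
  ]
}}

```text
time_s: 12.6
position: [0.5397, -0.1604, 0.1512]
tool_rot: [[0.984, -0.18, -0.0], [-0.18, -0.984, -0.0], [-0.0, 0.0, -1.0]]
ft_force: [-0.0, -0.4, 0.8]
grip_width: 0.0729
```

```bash
python3 - <<'E'
from h import *
go(.6395,-.1787,.02,-10.4)
def plane(X):
    A=np.c_[X[:,:2]-X[:,:2].mean(0),np.ones(len(X))]; k,*_=np.linalg.lstsq(A,X[:,2],rcond=None); return k.round(4)
for n in ['wrist','top']:
    c=vision.camera_info(n); p,d=vision.get_image(n); cv2.imwrite(f'pics/{n}7.png',p[:,:,::-1]); P=cloud(n,d,c)
    for q in ['black_tile','board','magazine','next_tile']:
      for r in spotter.trace(n,q)[:4]:
        m=r['pixels']&(d>0)
        if m.sum()>10:
            X=P[m]; print(n,q,round(r['score'],2),r['rect'],rect(X),plane(X),np.percentile(X[:,2],[5,50,95]).round(3))
E
```

```text
t 12.6 pos [ 0.5397 -0.1604  0.1512] f [-0.  -0.4  0.8] w 0.0729
turn units [0.002 0.001 0.003] shift before turn [2.539e+00 1.000e-03 3.279e+00] after turn [2.538e+00 1.000e-03 3.279e+00]
wrist black_tile 0.96 [249.4, 2.0, 312.2, 108.9] (array([ 663.4, -182.7]), array([52.6, 86.6]), np.float32(-10.05)) [ 0.0008 -0.0023  0.0178] [0.015 0.018 0.02 ]
wrist black_tile 0.66 [125.5, 371.0, 158.5, 396.7] (array([436.9, -14. ]), array([ 42.3, 281.5]), np.float32(-33.52)) [ 0.5018 -0.4904  0.0112] [0.006 0.009 0.011]
wrist board 0.61 [208.5, 2.3, 355.0, 143.6] (array([ 651.2, -181. ]), array([116.6, 121. ]), np.float32(79.66)) [-0.0015  0.0003  0.0096] [0.008 0.01  0.011]
wrist magazine 0.82 [0.0, 296.6, 30.9, 415.1] (array([477.6, 114.7]), array([ 94.3, 445.7]), np.float32(-55.75)) [-0.4583 -0.9775  0.0209] [0.002 0.018 0.045]
wrist magazine 0.72 [4.6, 24.8, 160.6, 215.7] (array([643.1,  11.7]), array([125.3, 174.3]), np.float32(-4.67)) [0.0029 0.1958 0.0455] [0.007 0.051 0.062]
top black_tile 0.89 [350.2, 100.3, 382.6, 158.3] (array([ 646.3, -159.7]), array([ 56.5, 219.4]), np.float32(-23.62)) [-0.0479  0.4689  0.0202] [0.015 0.018 0.022]
top black_tile 0.62 [228.3, 258.2, 281.5, 310.2] (array([346. ,  60.8]), array([ 53.6, 119.7]), np.float32(51.19)) [-0.0072  0.0028  0.0083] [0.004 0.008 0.012]
top board 0.97 [332.1, 86.8, 398.1, 170.5] (array([ 678.2, -185.7]), array([122.3, 187.2]), np.float32(-10.41)) [-0.039   0.0046  0.0114] [0.007 0.01  0.013]
top magazine 0.93 [137.4, 213.3, 194.4, 285.1] (array([414.9, 249.7]), array([ 89.7, 148.6]), np.float32(-15.59)) [0.0049 0.0079 0.0333] [0.017 0.022 0.064]
top magazine 0.55 [270.9, 112.4, 308.9, 183.4] (array([646.9, -17.3]), array([ 76.3, 157.5]), np.float32(-4.4)) [ 0.0166 -0.0021  0.0474] [0.018 0.059 0.064]
```

View pics/wrist7.png

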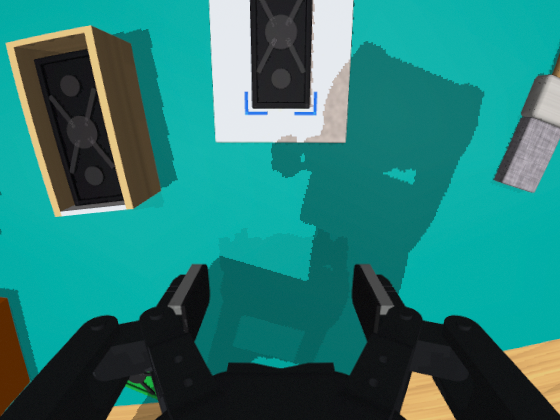

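View pics/top7.png

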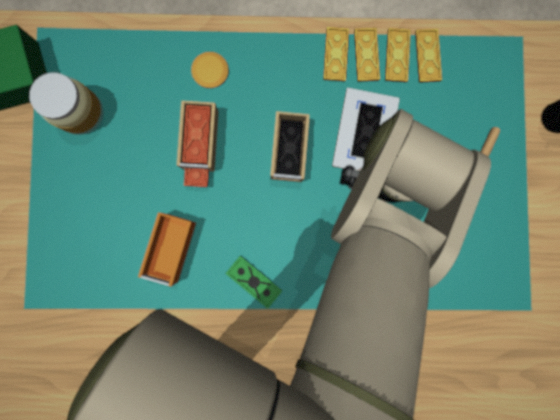

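```bash
python3 -c "
from rig import close_job
print(close_job())"
```

```text
the job is handed in; nothing more can be done
None
```

I pulled the lowest black tile straight out of its magazine, laid it face up on the white board between the blue corner marks, and handed the job in after about 13 s. The hand-in gives no verdict, so what follows comes from my own last checks.

- **Tile on board:** It lies flat (tilt under 0.3 degrees) with its length within about 0.5 degrees of the board's. I judged the centring from the last wrist picture, where it sits between the corner marks, and from the gripper's pose at release. That puts it within a few mm of the board's centre.
- **Lowering:** I brought it down in 1–2 mm steps until it touched at about 10 N, then opened the fingers and drew the arm clear.
- **Magazine:** After the pull, the top of the black stack was level at about 48 mm, one tile lower than before, and nothing stuck out of the slot. The visible top tile is about 4 mm from the magazine's middle. The next tile itself is hidden under the others, so I inferred its position from the stack.
- **Disagreeing reading:** The last top-camera outline of the placed tile gave a wrong size and angle, because the arm partly covered it. I used the wrist camera instead.

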